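# Click the griddle's heat wheel to its mark and switch on

### The arm

A 6-joint arm with a two-finger parallel gripper is mounted at the origin on the work surface. World frame = base frame: x ahead of the robot, y to its left, z up, the work surface at z = 0. Lengths are in m, angles in degrees, forces in N, time in s.
With the tool pointing down it reaches from about 0.325 to 0.85 m from the base axis. Payload 4.4 kg.
Tool frame: the origin (TCP) lies between the finger pads; the fingertips stand 25 mm ahead of it and the grasp point (between the pads) lies 6 mm ahead of it (tip_extent is the distance from the TCP to the fingertips, in m); z points along the fingers, y is the direction in which the jaws open and shut (so a half turn about z gives the same grasp; the last joint's range is limited). The gripper opens to 94 mm and grips with 3 to 60 N. Pads are 16 mm wide; open, the fingers measure 119 mm over their backs; the gripper's body (75 mm by 177 mm) begins 78 mm behind the grasp point.
Start: joints at [-77.607, 11.837, 88.321, -0, 79.842, -8.623], TCP at [0.206, -0.537, 0.23] pointing down, gripper open.
Joint ranges: [-156.59, 156.59], [-49.26, 127.26], [12.9, 141.05], [-63.56, 243.56], [4.71, 150.69], [-161.64, 161.64]. Speed limits (degrees/s): [159.86, 159.86, 180, 180, 180, 180].

### API

Orientations are given as a 3x3 rotation matrix whose columns are the frame's x, y, z axes.
In Python, from workcell import * gives the robot as it stands.
- The arm moves only by the tool move_arm, never from a script. Its argument "motion" is a list of rows, each a list of 7 numbers: the turn, a rotation vector about the tool's x, y, z in rad, then the shift along the tool's x, y, z in mm, then the finger opening in mm, from 0 to 94. A call has 1 to 10 rows; each row is the pose to reach, as a shift and turn from the pose commanded when the call began, along the tool's axes at that moment; what a row does not reach only later rows make up. A row lasts 1/12 s, in which the tool goes at most 41.7 mm and 7.16 degrees, less where a joint would pass 70% of its speed; a pose out of reach is approached as far as the arm can. A call with a gripper value outside its range is refused whole. The fingers move at their own pace and stop on an object; "grip_force" is the grip in N (left out, the last holds). Time passes only in rows, so rows that repeat a pose let the fingers close. It gives the time, the measured TCP pose, the force and the opening at its end, in the units of the state.
- read_state(): the state, without advancing time (a new reading comes with each control period).
- camera(name): name is "scene" or "top"; returns the picture (384x512x3 uint8, blue, green, red); there is no depth.
- calibration(name): a dict with "K" (3x3 intrinsics, pixels), "world_from_camera" (4x4, takes a point from camera to world coordinates). Camera axes: x right, y down, z forward; pixel columns grow to the right and rows downward; lengths in m; the calibration is good to about 2 mm. A picture is of the moment at which its call begins. calibration takes no time and is no camera call.
- close_job(): hands the job in, once; it reports no verdict.
The state is a dict: "time_s": time; "qpos": joint angles; "qvel": joint speeds; "joint_torque": joint torques, N m; "tcp_pos": TCP position; "ee_rot": TCP orientation; "wrist_force": force on the tool from outside, world axes, zero at the start; "torque": the same for the moment, N m; "grip_width": finger opening in m.
Only numpy, scipy, OpenCV 4.12 (cv2) and the standard library are available. Lean on these libraries where they do the work, as an engineer would, in place of code of your own. Each camera call takes 0.05 s, during which the arm holds its last target. There are 200 camera calls.

### The job

Get the electric griddle going: with a fingertip, flick the finned heat wheel on its control box clockwise (seen from above), click by click, until the long pointer fin clicks into line with the small upright index post at the plate side of the wheel, and never a click past it. Then push the raised end of the rocker switch fully down and draw the hand clear. Do it all by touch: grip and lift nothing, and leave everything standing or lying around where it is.

Things in the scene. Friction and masses are not known exactly. Their poses are not given: they have to be found in the camera images.
- griddle: Electric griddle, fixed. Origin on the ledge under the middle of its control box; x towards the plate (away from the robot), y to the left along the box, z up. Box: x -65 to 75, y -200 to 200 mm, flat top at height 50 mm; heat wheel on its left half, rocker on its right. Plate behind: x 80 to 310, y -210 to 210 mm, face at 60 mm, rim 72 mm high on three sides.
- wheel_centre (a point): On the heat wheel's vertical axis, mid-height: griddle frame (0, 105, 72) mm. Disc of radius 30 mm with 8 radial fins, 45 degrees apart, 6 mm thick, reaching radius 45 mm; heights 64 to 80 mm, free air below down to the box top. At rest in any click one fin points to the griddle's -x, so the gap centres lie 22.5 degrees to either side of it.
- pointer_tip (a point): End of the one longer fin, the pointer, on the wheel: 53 mm from the axis, at height 80 mm. A raised bar 6 mm wide, up to height 86 mm, runs along this fin only.
- index_post (a point): Top of the fixed index post, an upright bar 10 x 7 mm rising from the box to 80 mm above the ledge, 65 mm from the wheel's axis on the plate side (+x of the griddle). Its near face stands 60 mm from the axis.
- heat_wheel (a joint): Turn of the wheel, rad, growing clockwise seen from above. 0: pointer towards the griddle's -x; 1.571: +y; 3.142: at the index post, as wanted. One click is 0.785; it rests at multiples of that. Past half a click it snaps on to the next, let go earlier it falls back. 1 to 4 N on a fin turns it. Starts 2 to 4 clicks before the post. Stops at -0.15 and 5.0.
- rocker (a joint): Tilt of the rocker switch in rad: 0 off (robot-side end up), 0.4 on (robot-side end fully down, plate-side end up). It stays where it is left. About 2 to 5 N on the raised end moves it.
- rocker_press (a point): Place to press: top face of the rocker's raised, robot-side half, 20 mm from its pivot. The rocker is a slab 56 (along griddle x) x 28 x 10 mm, pivoted about y at griddle frame (0, -105, 60) mm. Height of this point: about 73 mm when off, 65 mm when on.
- turner: Silicone-handled turner, 270 mm long, lying on the plate across it. Origin underneath its middle. Bystander.
- cup: Steel cup, radius 36, 80 mm high, on the ledge in front of the box's left end. Origin at the centre of its underside. Bystander.
- dish: Ceramic dish, radius 65, 30 mm high, on the ledge in front of the box. Origin at the centre of its underside. Bystander.
- jar: Glass jar with a clip lid, radius 46, 116 mm high, on the ledge beside the griddle. Origin at the centre of its underside. Bystander.
- oil_bottle: Amber glass screw-cap jar, radius 32, 140 mm high, on the ledge beside the griddle. Origin at the centre of its underside. Bystander.
- spice_tin: Small metal spice tin, radius 19, 36 mm high, standing on the control box between wheel and rocker. Origin at the centre of its underside. Bystander.
- spoon: Steel spoon, 160 mm long, on the ledge in front of the box's right half. Origin underneath its middle. Bystander.

How it is judged:
By the outcome, as a careful person would: the job done as asked, in the order asked, and still so for the second after the job is handed in, with the robot touching nothing.
It also fails if it takes over 61 s, if anything falls off the work surface, if the arm or the gripper's body presses on something with over 40 N, if the wrist force passes 120 N, or if a joint passes its speed limit or range.

## Working session

There is one attempt and no reset: what is moved stays moved. The work goes in short steps, Python scripts to look and compute and a tool call to move; the robot and the scene stay as the last step left them, time stands still between calls to the robot, and variables do not carry over. Pictures are saved under pics/ and viewed, about 8 in all and at most 12, crops included, and the job is handed in when it is done.

Besides the shell and the picture viewer there is one more tool, called by a JSON object that holds its "api" and its "payload". move_arm: Moves the arm, as the interface text tells. Its arguments: {"type":"object","properties":{"motion":{"type":"array","items":{"type":"array","items":{"type":"number"}}},"grip_force":{"type":"number"}},"required":["motion"]}

```bash
mkdir -p pics; python3 - <<'E'
from workcell import *
import cv2,numpy as np
for n in("scene","top"):
    cv2.imwrite(f"pics/{n}0.png",camera(n)); c=calibration(n); print(n,np.round(c["K"],1).tolist(),np.round(c["world_from_camera"],4).tolist())
s=read_state(); print(s["time_s"],s["tcp_pos"],np.round(s["ee_rot"],3).tolist(),s["wrist_force"],s["grip_width"])
E
```

```text
scene [[448.1, 0.0, 253.1], [0.0, 448.1, 199.2], [0.0, 0.0, 1.0]] [[0.5952, 0.494, -0.6338, 1.2484], [0.8036, -0.3603, 0.4738, -0.4475], [0.0057, -0.7913, -0.6114, 0.7247], [0.0, 0.0, 0.0, 1.0]]
top [[381.4, 0.0, 255.8], [0.0, 381.4, 190.7], [0.0, 0.0, 1.0]] [[-0.0009, -0.9965, 0.0831, 0.4921], [-0.9996, 0.0031, 0.0274, 0.034], [-0.0276, -0.083, -0.9962, 0.9994], [0.0, 0.0, 0.0, 1.0]]
0.1 [ 0.20606934 -0.53611196  0.22941349] [[0.933, 0.359, -0.0], [0.359, -0.933, 0.002], [0.0, -0.002, -1.0]] [ 0.12186368 -0.38024671 -0.03227242] 0.09381864875892396
```

View pics/top0.png

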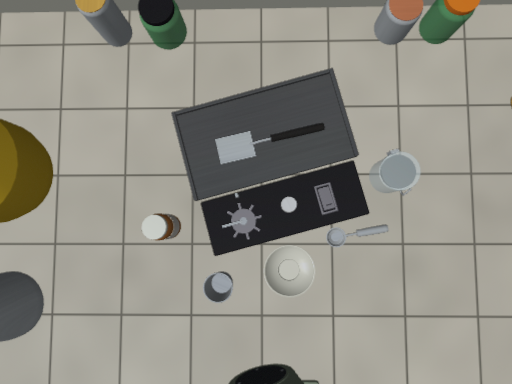

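View pics/scene0.png

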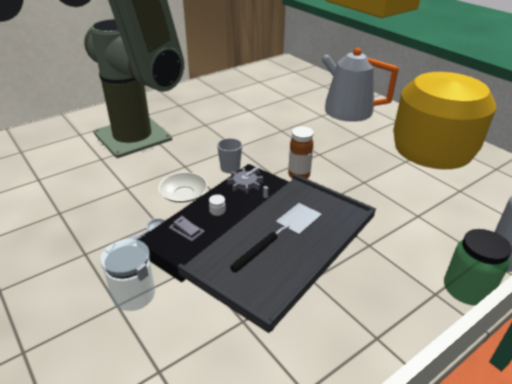

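```bash
cat > h.py <<'E'
from workcell import *
import cv2,numpy as np
def px(n,u,v,z):
    c=calibration(n);T=c["world_from_camera"];d=T[:3,:3]@np.linalg.solve(c["K"],[u,v,1.]);o=T[:3,3]
    return o+d*(z-o[2])/d[2]
def proj(n,p):
    c=calibration(n);T=c["world_from_camera"];q=c["K"]@(T[:3,:3].T@(np.asarray(p)-T[:3,3]));return q[:2]/q[2]
def crop(n,im,c,r,k,f):
    x,y=int(c[0]),int(c[1]);cv2.imwrite(f,cv2.resize(im[max(0,y-r):y+r,max(0,x-r):x+r],None,fx=k,fy=k,interpolation=cv2.INTER_CUBIC))
E
python3 - <<'E'
from h import *
im=cv2.imread("pics/top0.png")
g=im.max(2)
m=((g<75)).astype(np.uint8)
m[:60]=0;m[300:]=0;m[:,:165]=0;m[:,:][:,375:]=0
n,l,st,c=cv2.connectedComponentsWithStats(m)
for i in range(1,n):
    if st[i,4]>500:
        r=cv2.minAreaRect(np.argwhere(l==i)[:,::-1].astype(np.float32)); print(st[i],r,cv2.boxPoints(r).tolist())
for u,v in[(215,253),(368,212),(357,165),(203,208)]: print(px("top",u,v,.05))
a=im[145:265,190:375];cv2.imwrite("pics/c0.png",cv2.resize(a,None,fx=4,fy=4,interpolation=cv2.INTER_CUBIC))
E
```

```text
[ 174   70  184  131 4855] ((264.37420654296875, 134.12916564941406), (90.79620361328125, 168.56622314453125), 74.59229278564453) [[171.0586395263672, 112.75550842285156], [333.5664978027344, 67.96986389160156], [357.68975830078125, 155.50282287597656], [195.18191528320312, 200.28846740722656]]
[ 201  161  168   95 7426] ((284.1528015136719, 207.5811309814453), (56.002567291259766, 160.392578125), 74.60444641113281) [[199.40045166015625, 201.87525939941406], [354.0375061035156, 159.2940216064453], [368.9051513671875, 213.28700256347656], [214.26809692382812, 255.8682403564453]]
[0.41712699 0.1611325  0.05      ]
[ 0.51777892 -0.2168397   0.05      ]
[ 0.63493568 -0.19254909  0.05      ]
[0.52842497 0.19211914 0.05      ]
```

View pics/c0.png

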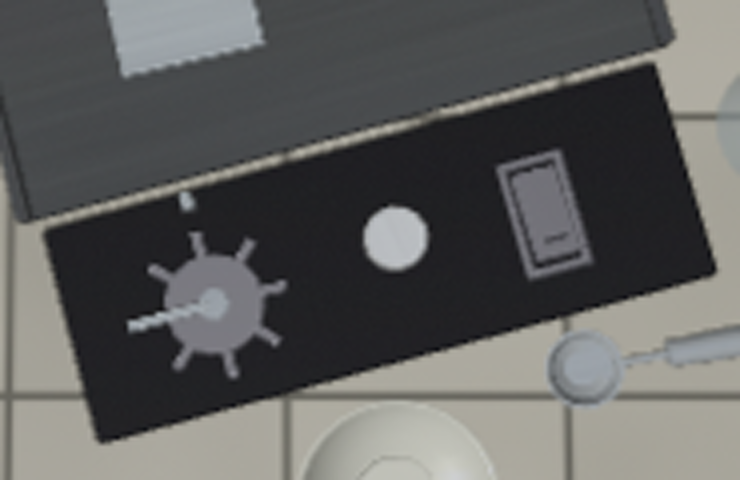

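```bash
cat >> h.py <<'E'
def fit():
    C=lambda a,b:(a/4+190,b/4+145)
    pts=[((45,231),(75,200),50),((654,63),(75,-200),50),((716,272),(-65,-200),50),((100,442),(-65,200),50),
      ((213,304),(0,105),80),((187,199),(65,105),80)]
    W=np.array([px("top",*C(*p),z/1000)[:2] for p,_,z in pts]);G=np.array([g for _,g,_ in pts])/1000
    a=W-W.mean(0);b=G-G.mean(0)
    t=np.arctan2((b[:,0]*a[:,1]-b[:,1]*a[:,0]).sum(),(a*b).sum())
    R=np.array([[np.cos(t),-np.sin(t)],[np.sin(t),np.cos(t)]]);o=W.mean(0)-R@G.mean(0)
    return t,R,o,(W-(G@R.T+o))*1000
E
python3 - <<'E'
from h import *
t,R,o,r=fit();print("yaw",np.degrees(t),"o",o,"res",np.round(r,1).tolist())
g2w=lambda x,y:R@np.array([x,y])/1000+o
w=g2w(0,105);print("wheel",w,"pix",proj("top",[*w,.08]),proj("scene",[*w,.08]),"post scene",proj("scene",[*g2w(65,105),.08]))
s=read_state()
yaw=np.degrees(np.arctan2(s["ee_rot"][1,1],s["ee_rot"][0,1]));print("tool y heading",yaw)
for a in(-22.5,0,22.5,67.5):
    p=g2w(-47*np.cos(np.radians(a)),105+47*np.sin(np.radians(a)));print(a,p,"radial heading",np.degrees(t)+180-a,"shift tool mm",1000*s["ee_rot"].T@(np.array([*p,.091])-s["tcp_pos"]))
print("rocker",g2w(-20,-105), "tin",px("top",288.75,204.5,.086))
E
```

```text
yaw 15.272387415928801 o [ 0.52365159 -0.01260722] res [[-1.8, -3.4], [-3.0, 1.7], [1.7, 3.4], [2.7, -2.1], [-0.2, 0.8], [0.5, -0.4]]
wheel [0.49599373 0.08868465] pix [243.59880045 220.9264494 ] [244.93755671 177.47315942] post scene [265.63189498 187.0084254 ]
tool y heading -68.98217197863569
-22.5 [0.45884257 0.05989592] radial heading 217.7723874159288 shift tool mm [ 449.67928715 -465.41867734  139.47035833]
0 [0.45065356 0.07630447] radial heading 195.2723874159288 shift tool mm [ 447.92015782 -483.67256464  139.50624745]
22.5 [0.44936718 0.09459779] radial heading 172.7723874159288 shift tool mm [ 453.2804077  -501.21014185  139.54274592]
67.5 [0.467205   0.12583582] radial heading 127.77238741592879 shift tool mm [ 481.13522243 -523.97214287  139.59609786]
rocker [ 0.53201576 -0.11916725] tin [ 0.53502302 -0.01971179  0.086     ]
```

{"api": "move_arm", "payload": {"motion": [[0,0,-0.11,41,-28,-3,0],[0,0,-0.22,68,-56,-3,0],[0,0,-0.33,95,-84,-3,0],[0,0,-0.44,122,-112,-3,0],[0,0,-0.55,149,-140,-3,0],[0,0,-0.66,176,-168,-3,0],[0,0,-0.77,203,-196,-3,0],[0,0,-0.88,230,-224,-3,0],[0,0,-0.99,257,-252,-3,0],[0,0,-1.1,284,-280,-3,0]], "grip_force": 10}}

```text
time_s: 0.93
tcp_pos: [0.3709, -0.1715, 0.2332]
ee_rot: [[0.099, 0.995, -0.0], [0.995, -0.099, 0.0], [0.0, -0.0, -1.0]]
wrist_force: [0.5, 0.0, -0.5]
grip_width: 0.031
```

```bash
cat >> h.py <<'E'
t,R,o,_r=fit()
g2w=lambda x,y:R@np.array([x,y])/1000+o
def tgt(p,heading):
    s=read_state();r=s["ee_rot"];cur=np.degrees(np.arctan2(r[1,1],r[0,1]))
    print("t",s["time_s"],"tcp",s["tcp_pos"],"head",cur,"F",s["wrist_force"],"q",np.round(s["qpos"],1),"gw",s["grip_width"])
    # rotation vector to straight-down tool with given heading
    h=np.radians(heading);y=np.array([np.cos(h),np.sin(h),0]);z=np.array([0,0,-1.]);x=np.cross(y,z)
    print("rot",np.round(cv2.Rodrigues(r.T@np.column_stack([x,y,z]))[0].ravel(),3),"shift",np.round(1000*r.T@(np.asarray(p)-s["tcp_pos"]),1))
def wh(a,z,rad=47):
    return [*g2w(-rad*np.cos(np.radians(a)),105+rad*np.sin(np.radians(a))),z]
E
python3 - <<'E'
from h import *
tgt(wh(-22.5,.14),37.8)
E
```

```text
t 0.9333 tcp [ 0.3709102  -0.17152964  0.23319212] head -5.678703996882611 F [ 0.49829509  0.04273251 -0.5344512 ] q [-37.   -9.5 109.8   0.   79.8 -31.3] gw 0.030957824074448154
rot [-0.    -0.    -0.759] shift [239.   64.6  93.2]
```

{"api": "move_arm", "payload": {"motion": [[0,0,-0.11,36,10,10,0],[0,0,-0.22,71,19,20,0],[0,0,-0.33,106,28,30,0],[0,0,-0.44,140,38,45,0],[0,0,-0.55,174,47,60,0],[0,0,-0.66,208,56,75,0],[0,0,-0.76,239,65,93,0],[0,0,-0.76,239,65,93,0],[0,0,-0.76,239,65,93,0]]}}

```text
time_s: 1.68
tcp_pos: [0.459, 0.0587, 0.1388]
ee_rot: [[-0.612, 0.791, -0.004], [0.791, 0.612, -0.0], [0.002, -0.003, -1.0]]
wrist_force: [0.8, 0.6, -0.3]
grip_width: 0.0002
```

```bash
python3 - <<'E'
from h import *
tgt(wh(-22.5,.091),37.8)
im=camera("scene");a=im[120:240,160:320];b=camera("top")[165:285,180:340]
cv2.imwrite("pics/c1.png",np.vstack([cv2.resize(x,None,fx=2.5*2*.95,fy=2.5*.95*1,interpolation=cv2.INTER_CUBIC) if 0 else cv2.resize(x,(600*4//3//2*1,300),interpolation=cv2.INTER_CUBIC) for x in(a,b)]))
E
```

```text
t 1.6833 tcp [0.45900052 0.05873289 0.13881933] head 37.74478073108071 F [ 0.81817428  0.60990871 -0.30857086] q [ -3.4   4.1 108.8  -0.   67.4 -41.2] gw 0.0002015481323138076
rot [-0.003 -0.002 -0.001] shift [ 0.9  0.7 47.8]
```

View pics/c1.png

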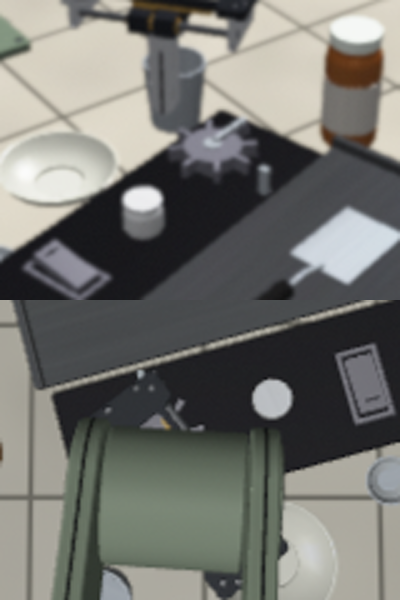

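{"api": "move_arm", "payload": {"motion": [[0,0,0,1,1,15,0],[0,0,0,1,1,28,0],[0,0,0,1,1,34,0],[0,0,0,1,1,39,0],[0,0,0,1,1,44,0],[0,0,0,1,1,48,0],[0,0,0,1,1,48,0],[0,0,0,1,1,48,0]]}}

```text
time_s: 2.45
tcp_pos: [0.4603, 0.0587, 0.0924]
ee_rot: [[-0.61, 0.793, -0.001], [0.793, 0.61, -0.0], [0.0, -0.0, -1.0]]
wrist_force: [-1.0, 0.1, -0.7]
grip_width: 0.0005
```

```bash
python3 - <<'E'
from h import *
for a in(-11.25,0,11.25,22.5): print(a);tgt(wh(a,.091),15.3-a)
im=camera("scene");a=im[130:220,190:310];cv2.imwrite("pics/c2.png",cv2.resize(a,None,fx=5,fy=5,interpolation=cv2.INTER_CUBIC))
E
```

```text
-11.25
t 2.45 tcp [0.46031739 0.05868399 0.09242386] head 37.56915748229096 F [-1.03164577  0.1288554  -0.65429885] q [ -3.4   8.1 110.8  -0.   61.1 -41. ] gw 0.0004878175060060986
rot [-0.    -0.     0.192] shift [11.   0.4  1.4]
0
t 2.45 tcp [0.46031739 0.05868399 0.09242386] head 37.56915748229096 F [-1.03164577  0.1288554  -0.65429885] q [ -3.4   8.1 110.8  -0.   61.1 -41. ] gw 0.0004878175060060986
rot [-0.    -0.     0.389] shift [19.9  3.1  1.4]
11.25
t 2.45 tcp [0.46031739 0.05868399 0.09242386] head 37.56915748229096 F [-1.03164577  0.1288554  -0.65429885] q [ -3.4   8.1 110.8  -0.   61.1 -41. ] gw 0.0004878175060060986
rot [-0.001 -0.     0.585] shift [28.   7.4  1.4]
22.5
t 2.45 tcp [0.46031739 0.05868399 0.09242386] head 37.56915748229096 F [-1.03164577  0.1288554  -0.65429885] q [ -3.4   8.1 110.8  -0.   61.1 -41. ] gw 0.0004878175060060986
rot [-0.001 -0.     0.781] shift [35.1 13.2  1.4]
```

View pics/c2.png

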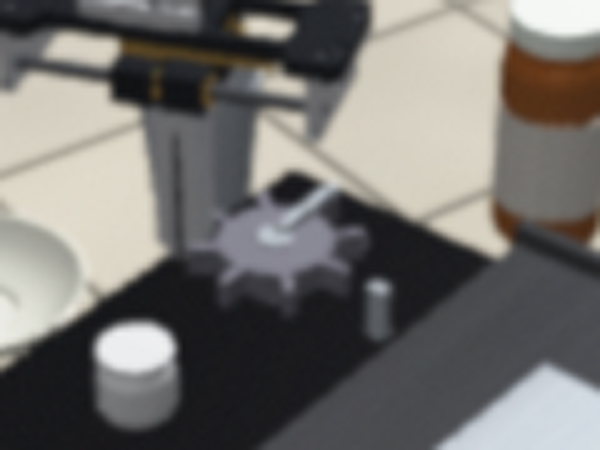

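{"api": "move_arm", "payload": {"motion": [[0,0,0.05,3.3,0.1,0,0],[0,0,0.1,5.7,0.2,0,0],[0,0,0.15,8.0,0.5,0,0],[0,0,0.2,10.3,0.9,0,0],[0,0,0.25,12.6,1.5,0,0],[0,0,0.3,14.9,2.1,0,0],[0,0,0.35,17.1,2.9,0,0],[0,0,0.39,18.9,3.5,0,0],[0,0,0.39,18.9,3.5,0,0]]}}

```text
time_s: 3.25
tcp_pos: [0.4519, 0.0758, 0.0929]
ee_rot: [[-0.263, 0.965, 0.0], [0.965, 0.263, -0.001], [-0.001, 0.0, -1.0]]
wrist_force: [-0.4, -1.7, -0.2]
grip_width: 0.0008
```

```bash
python3 - <<'E'
from h import *
for a in(11.25,22.5): tgt(wh(a,.091),15.3-a)
E
```

```text
t 3.25 tcp [0.45191453 0.07577323 0.09287783] head 15.241572133273406 F [-0.40172116 -1.66469831 -0.24419585] q [-1.300e+00  7.400e+00  1.116e+02 -1.000e-01  6.100e+01 -1.650e+01] gw 0.0007953934175056728
rot [0.    0.001 0.195] shift [10.  -0.2  1.9]
t 3.25 tcp [0.45191453 0.07577323 0.09287783] head 15.241572133273406 F [-0.40172116 -1.66469831 -0.24419585] q [-1.300e+00  7.400e+00  1.116e+02 -1.000e-01  6.100e+01 -1.650e+01] gw 0.0007953934175056728
rot [0.    0.001 0.392] shift [18.8  2.5  1.9]
```

Pushing, with −1.7 N reaction. Complete the first click.

{"api": "move_arm", "payload": {"motion": [[0,0,0.05,2.5,0,0.5,0],[0,0,0.1,5,0,0.5,0],[0,0,0.15,7.5,0,1,0],[0,0,0.2,10,0.2,1,0],[0,0,0.25,12.2,0.6,1,0],[0,0,0.3,14.4,1.2,1,0],[0,0,0.35,16.6,1.9,1,0],[0,0,0.39,18.3,2.5,1,0],[0,0,0.39,18.3,2.5,1,0]]}}

```text
time_s: 4.0
tcp_pos: [0.45, 0.0946, 0.0919]
ee_rot: [[0.123, 0.992, 0.001], [0.992, -0.123, 0.0], [0.001, 0.001, -1.0]]
wrist_force: [-0.6, 0.5, -0.1]
grip_width: 0.0004
```

```bash
python3 - <<'E'
from h import *
for a in(22.5,45,67.5): tgt(wh(a,.091),15.3-a)
im=camera("scene");a=im[130:220,190:310];cv2.imwrite("pics/c3.png",cv2.resize(a,None,fx=5,fy=5,interpolation=cv2.INTER_CUBIC))
E
```

```text
t 4.0 tcp [0.45002186 0.09464606 0.09188667] head -7.060703891044039 F [-0.64498742  0.5066097  -0.11670124] q [  1.1   7.6 111.5   0.   60.8   8.1] gw 0.00042577243460995397
rot [ 0.001 -0.001  0.002] shift [-0.1 -0.6  0.9]
t 4.0 tcp [0.45002186 0.09464606 0.09188667] head -7.060703891044039 F [-0.64498742  0.5066097  -0.11670124] q [  1.1   7.6 111.5   0.   60.8   8.1] gw 0.00042577243460995397
rot [ 0.001 -0.001  0.395] shift [17.8  3.   0.9]
t 4.0 tcp [0.45002186 0.09464606 0.09188667] head -7.060703891044039 F [-0.64498742  0.5066097  -0.11670124] q [  1.1   7.6 111.5   0.   60.8   8.1] gw 0.00042577243460995397
rot [ 0.001 -0.001  0.788] shift [33.1 13.2  0.9]
```

View pics/c3.png

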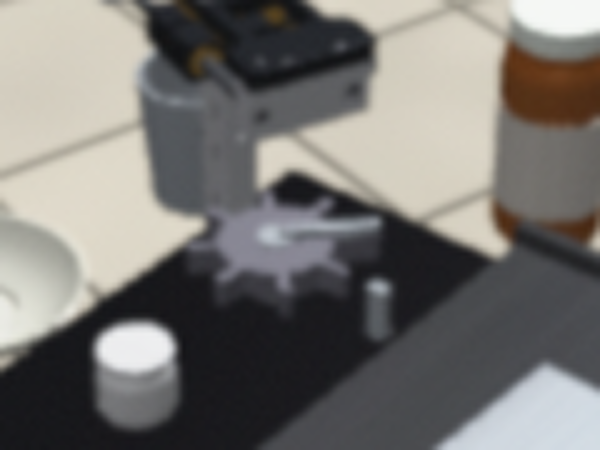

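{"api": "move_arm", "payload": {"motion": [[0,0,0.05,2.4,0,0.5,0],[0,0,0.1,4.7,0,0.5,0],[0,0,0.15,7,0.2,0.5,0],[0,0,0.2,9.3,0.5,0.5,0],[0,0,0.25,11.6,1,0.5,0],[0,0,0.3,13.9,1.6,0.5,0],[0,0,0.35,16.1,2.4,0.5,0],[0,0,0.39,17.9,3,0.5,0],[0,0,0.39,17.9,3,0.5,0]]}}

```text
time_s: 4.8
tcp_pos: [0.4549, 0.1115, 0.0911]
ee_rot: [[0.491, 0.871, 0.0], [0.871, -0.491, -0.0], [-0.0, 0.001, -1.0]]
wrist_force: [-0.3, -1.3, -0.0]
grip_width: 0.0004
```

```bash
python3 - <<'E'
from h import *
tgt(wh(67.5,.091),15.3-67.5)
E
```

```text
t 4.8 tcp [0.45487336 0.11147071 0.09112877] head -29.386937997594746 F [-0.3127824  -1.30520051 -0.04068345] q [  3.2   8.7 110.3  -0.   61.   32.6] gw 0.00040653165006309695
rot [0.001 0.    0.398] shift [18.6  3.7  0.1]
```

{"api": "move_arm", "payload": {"motion": [[0,0,0.05,2.4,0,0,0],[0,0,0.1,4.8,0,0,0],[0,0,0.15,7.2,0.4,0,0],[0,0,0.2,9.6,0.9,0,0],[0,0,0.25,12,1.5,0,0],[0,0,0.3,14.3,2.2,0,0],[0,0,0.35,16.5,3,0,0],[0,0,0.395,18.3,3.6,0,0],[0,0,0.395,18.3,3.6,0,0]]}}

```text
time_s: 5.55
tcp_pos: [0.4673, 0.126, 0.0912]
ee_rot: [[0.788, 0.616, 0.001], [0.616, -0.788, 0.0], [0.001, 0.0, -1.0]]
wrist_force: [0.4, 0.2, -0.5]
grip_width: 0.0003
```

```bash
python3 - <<'E'
from h import *
tgt(wh(67.5,.091),15.3-67.5)
tgt([*g2w(-20,-105),.15],15.3-90)
im=camera("scene");a=im[130:220,190:310];cv2.imwrite("pics/c4.png",cv2.resize(a,None,fx=5,fy=5,interpolation=cv2.INTER_CUBIC))
E
```

```text
t 5.55 tcp [0.46725367 0.12596144 0.09116954] head -52.00396254126239 F [ 0.42298792  0.17764502 -0.49478586] q [  4.8  10.5 108.2   0.   61.3  56.8] gw 0.00026964138770560074
rot [ 0.    -0.001  0.003] shift [-0.1  0.1  0.2]
t 5.55 tcp [0.46725367 0.12596144 0.09116954] head -52.00396254126239 F [ 0.42298792  0.17764502 -0.49478586] q [  4.8  10.5 108.2   0.   61.3  56.8] gw 0.00026964138770560074
rot [ 0.    -0.001  0.396] shift [-99.8 233.1 -58.9]
```

View pics/c4.png

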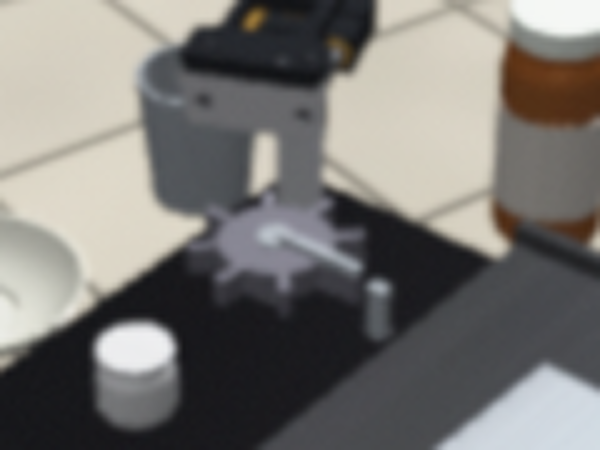

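Pointer lines up with the post. Lift out, then go across above the rocker.

{"api": "move_arm", "payload": {"motion": [[0,0,0,0,0,-20,0],[0,0,0,0,0,-50,0],[0,0,0,0,0,-65,0],[0,0,0.1,-16,37,-65,0],[0,0,0.2,-32,74,-65,0],[0,0,0.3,-48,111,-65,0],[0,0,0.396,-64,148,-65,0],[0,0,0.396,-80,185,-65,0],[0,0,0.396,-95,221,-60,0],[0,0,0.396,-100,233,-55,0]]}}

```text
time_s: 6.43
tcp_pos: [0.5326, -0.1248, 0.1467]
ee_rot: [[0.965, 0.261, 0.003], [0.261, -0.965, -0.003], [0.002, 0.004, -1.0]]
wrist_force: [0.1, 0.1, -0.7]
grip_width: 0.0003
```

{"api": "move_arm", "payload": {"motion": [[0,0,0,0,0,0,0],[0,0,0,0,0,0,0]]}}

```text
time_s: 6.6
tcp_pos: [0.5302, -0.1194, 0.1452]
ee_rot: [[0.965, 0.262, -0.002], [0.262, -0.965, 0.002], [-0.001, -0.002, -1.0]]
wrist_force: [-0.1, 0.4, 0.4]
grip_width: 0.0005
```

```bash
python3 - <<'E'
from h import *
tgt([*g2w(-20,-105),.098],15.3-90)
c=proj("scene",[*g2w(-20,-105),.073]);print(c, "wheel pic below")
im=camera("scene");a=im[150:260,130:290];b=cv2.resize(a,None,fx=5,fy=5,interpolation=cv2.INTER_CUBIC)
cv2.circle(b,tuple(int(x) for x in (c-[130,150])*5),4,(0,0,255),1)
cv2.imwrite("pics/c5.png",b)
E
```

```text
t 6.6 tcp [ 0.53024935 -0.11938322  0.14520891] head -74.80028025690592 F [-0.14079317  0.42480944  0.36634219] q [-21.8  13.1  97.5   0.   69.5  52.9] gw 0.00047504979240369535
rot [-0.002  0.001 -0.002] shift [ 1.8  0.3 47.2]
[179.25495375 218.60503221] wheel pic below
```

View pics/c5.png

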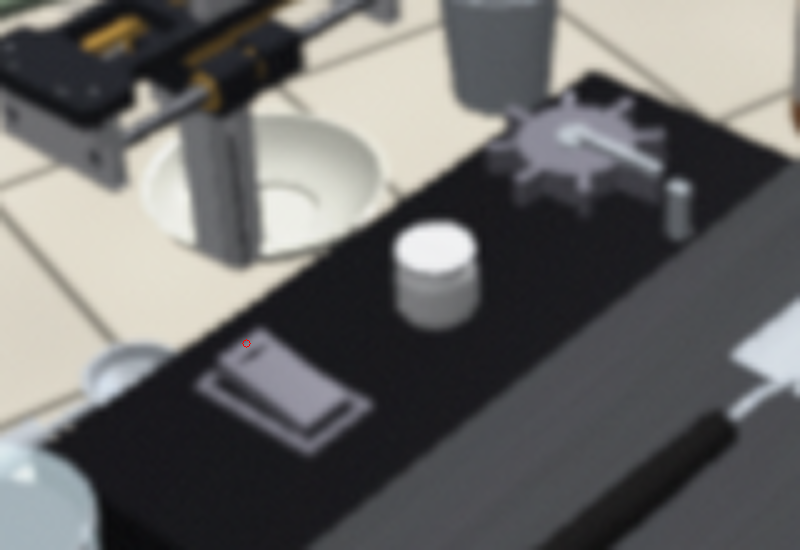

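{"api": "move_arm", "payload": {"motion": [[0,0,0,0,0,20,0],[0,0,0,1,0,38,0],[0,0,0,1,0,43,0],[0,0,0,1,0,46,0],[0,0,0,1,0,49,0],[0,0,0,1,0,52,0],[0,0,0,1,0,54,0],[0,0,0,1,0,54,0]]}}

```text
time_s: 7.32
tcp_pos: [0.5322, -0.119, 0.0924]
ee_rot: [[0.965, 0.263, 0.001], [0.263, -0.965, -0.0], [0.001, 0.0, -1.0]]
wrist_force: [0.0, 0.0, 0.6]
grip_width: 0.0006
```

{"api": "move_arm", "payload": {"motion": [[0,0,0,0,0,1.5,0],[0,0,0,0,0,3,0],[0,0,0,0,0,4,0],[0,0,0,0,0,4,0]]}}

```text
time_s: 7.65
tcp_pos: [0.5319, -0.1195, 0.0882]
ee_rot: [[0.965, 0.263, -0.0], [0.263, -0.965, -0.001], [-0.0, 0.0, -1.0]]
wrist_force: [-2.7, -0.8, 3.2]
grip_width: 0.0005
```

{"api": "move_arm", "payload": {"motion": [[0,0,0,0,0,1,0],[0,0,0,0,0,2,0],[0,0,0,0,0,3,0],[0,0,0,0,0,3,0]]}}

```text
time_s: 7.98
tcp_pos: [0.532, -0.1196, 0.0872]
ee_rot: [[0.965, 0.263, -0.001], [0.263, -0.965, -0.001], [-0.001, 0.0, -1.0]]
wrist_force: [-7.4, 1.0, 16.8]
grip_width: 0.0005
```

```bash
python3 - <<'E'
from h import *
im=camera("scene");a=im[150:260,130:290];b=cv2.resize(a,None,fx=5,fy=5,interpolation=cv2.INTER_CUBIC)
cv2.imwrite("pics/c6.png",b)
E
```

```text
(no output)
```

View pics/c6.png

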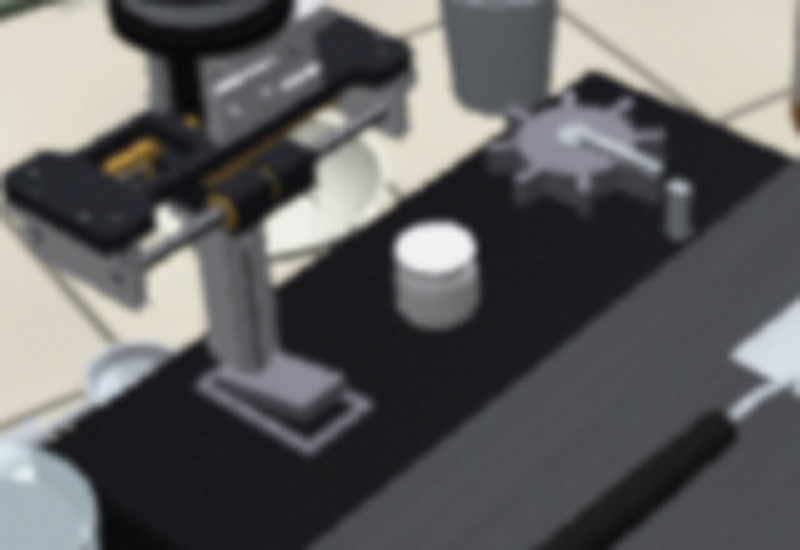

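{"api": "move_arm", "payload": {"motion": [[0,0,0,0,0,1,0],[0,0,0,0,0,1,0],[0,0,0,0,0,1,0]]}}

```text
time_s: 8.28
tcp_pos: [0.532, -0.1196, 0.087]
ee_rot: [[0.965, 0.263, -0.001], [0.263, -0.965, -0.001], [-0.001, 0.001, -1.0]]
wrist_force: [-9.1, 1.8, 20.5]
grip_width: -0.0002
```

{"api": "move_arm", "payload": {"motion": [[0,0,0,0,0,-5,0],[0,0,0,0,0,-30,0],[0,0,0,0,0,-70,0],[0,0,0,0,0,-110,0],[0,0,0,-20,30,-120,0],[0,0,0,-40,60,-120,0],[0,0,0,-60,90,-120,0],[0,0,0,-80,120,-120,0],[0,0,0,-100,150,-120,0],[0,0,0,-120,180,-120,0]]}}

```text
time_s: 9.12
tcp_pos: [0.4631, -0.326, 0.2036]
ee_rot: [[0.965, 0.263, 0.001], [0.263, -0.965, -0.0], [0.001, 0.001, -1.0]]
wrist_force: [-0.1, 0.1, 0.3]
grip_width: 0.0006
```

{"api": "move_arm", "payload": {"motion": [[0,0,0,-15,30,0,0],[0,0,0,-30,60,0,0],[0,0,0,-40,80,0,0],[0,0,0,-40,80,0,0],[0,0,0,-40,80,0,0]]}}

```text
time_s: 9.53
tcp_pos: [0.4455, -0.4131, 0.2031]
ee_rot: [[0.966, 0.26, 0.0], [0.26, -0.966, 0.001], [0.001, -0.001, -1.0]]
wrist_force: [0.3, -0.1, 0.2]
grip_width: 0.0005
```

```bash
python3 - <<'E'
from h import *
a=camera("scene")[150:250,130:290];b=camera("top")
d=cv2.absdiff(b,cv2.imread("pics/top0.png")).max(2)>40
cv2.imwrite("pics/c7.png",np.vstack([cv2.resize(a,(480,300),interpolation=cv2.INTER_CUBIC),cv2.resize(b[150:255,205:373],(480,300),interpolation=cv2.INTER_CUBIC)]))
n,l,st,c=cv2.connectedComponentsWithStats(d.astype(np.uint8));print([s.tolist() for s in st[1:] if s[4]>4])
s=read_state();print(s["time_s"],s["wrist_force"],s["tcp_pos"])
E
```

```text
[[236, 200, 5, 11, 26], [229, 223, 8, 2, 10], [222, 224, 6, 4, 17], [463, 227, 49, 53, 1423], [506, 242, 5, 2, 8], [466, 297, 46, 87, 1598], [236, 364, 68, 20, 981], [221, 377, 13, 7, 39]]
9.6333 [-0.14748599  0.54173575  0.23594717] [ 0.44605905 -0.41115989  0.20331389]
```

View pics/c7.png

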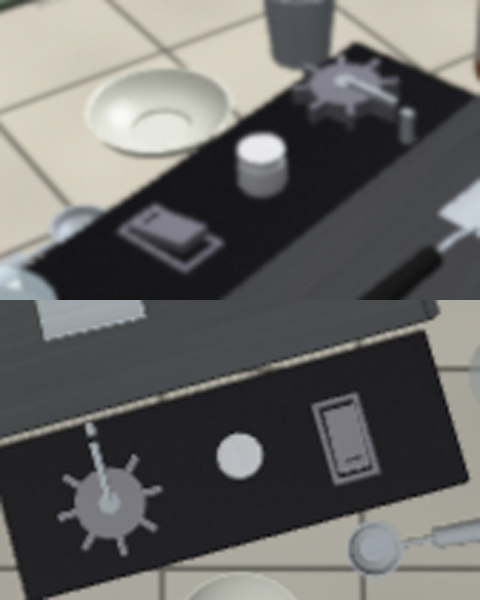

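The pointer is at the post, the rocker's robot-side end is down, and only the wheel differs from the first picture (plus the arm). Handing in.

```bash
python3 -c "
from workcell import *
print(close_job())"
```

```text
the job is handed in; nothing more can be done
None
```

The griddle is set as asked, and I handed the job in at about 9.6 s of the 61 s allowed.

- **Heat wheel:** The pointer started two clicks before the post. I pushed the fins clockwise with the closed fingertips, one click at a time, and checked a picture after each click. The last view shows the pointer in line with the index post and not past it.
- **Rocker:** I then pressed the raised, robot-side end down to a hard stop. The force rose to about 20 N while the tip moved only about 0.2 mm more. The final picture shows the plate-side end up, so the switch is on.
- **Surroundings:** Comparing the top camera's first and last pictures, only the wheel and the arm had changed, and no bystander moved. The hand was clear, with wrist force about zero.
- **Disagreements:** The box corners fitted my estimate of the griddle's position only to about 3–4 mm, though the wheel and post fitted within 1 mm. The rocker stopped with the fingertip at about 62 mm, a little below the 65 mm stated for "on". I took the stop as fully down.

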